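# Lay out a crank kit on the assembly bench

## Robot

A 6-joint arm with a two-finger parallel gripper is mounted at the origin on the work surface. World frame = base frame: x ahead of the robot, y to its left, z up, the work surface at z = 0. Lengths are in m, angles in rad, forces in N, time in s.
With the tool pointing down it reaches from about 0.2 to 0.875 m from the base axis. Payload 3.4 kg.
Tool frame: the origin (TCP) lies between the finger pads; the fingertips stand 25 mm ahead of it and the grasp point (between the pads) lies 6 mm ahead of it (r.nose_length is the z of the fingertips in the tool frame, in m); z points along the fingers, y is the line along which they close (so a half turn about z gives the same grasp; the last joint's range is limited). The gripper opens to 94 mm and grips with 3 to 60 N. Pads are 16 mm wide; open, the fingers measure 119 mm over their backs; the gripper's body (75 mm by 177 mm) begins 78 mm behind the grasp point.
Start: joints at [-1.306, 0.276, 1.505, -0, 1.361, -0.121], TCP at [0.216, -0.533, 0.23] pointing down, gripper open.
Joint ranges: [-2.89, 2.89], [-0.75, 2.08], [0.22, 2.7], [-1.18, 4.32], [0.11, 2.71], [-2.7, 2.7]. Speed limits (rad/s): [2.57, 2.57, 3.14, 3.14, 3.14, 3.14].

## Interface

Orientations are given as a unit quaternion [w, x, y, z].
In Python, from plant import r, gripper_to, inverse_kinematics, vision, models, telemetry gives the robot as it stands. Calls block until the motion is done:
- r.move_to(position, orientation): joint-space move of the TCP to a pose.
- r.move_l(position, rot=None, vel=0.15, guard=None): straight line of the TCP; rot=None keeps the orientation; vel is the mean speed in m/s. With guard (N) it stops when the force on the tool has changed by that much, and returns True; else False.
- r.movej(angles): joint-space move.
- gripper_to(opening, f_grip=None): finger opening in m; f_grip is the grip in N (None keeps the last); returns when the fingers have stopped.
- r.hold(seconds).
- inverse_kinematics(position, orientation): joint angles nearest the present ones, or None.
- vision.snapshot(name): name is "scene" or "top" or "wrist"; returns the picture (480x640x3 uint8, red, green, blue); there is no depth.
- vision.get_calibration(name): a dict with "fx", "fy", "cx", "cy" (pixels), "position" and "orientation" of the camera in the world. Camera axes: x right, y down, z forward; pixel columns grow to the right and rows downward; lengths in m; the calibration is good to about 2 mm. A picture is of the moment at which its call begins: read the wrist's pose just before it. get_calibration takes no time and is no camera call; for the wrist camera it gives the pose at the moment of the call.
A pose or a line that the arm cannot do raises r.PlanningError and nothing moves.
- r.sign_off(): hands the job in; it is judged then, once.
Trained networks look in the newest picture that a camera, given by its name, has taken for a name from the list of things; names that differ only in an ending like _2 or _b are one class to them, and where a whole thing is asked for, a point or a joint stands for the part that bears it (a point fixed in the world has none). Each returns a list of dicts, best first, with "score" (0 to 1); they miss things now and then, are a little off and sometimes report something else, mostly with a low value. They report only what shows in the picture. A call takes as long as a camera call. They do not tell look-alikes from the thing itself.
- models.boxes_of(thing, camera): "at" ([x, y, z] in m, in world coordinates, good to about 4 mm: the middle of the surface that is visible of it).
- models.regions_of(thing, camera): "pixels" (480x640 bool, what is visible of it).
- models.mark_of(thing, camera): "at" ([x, y, z] in m, in world coordinates, good to about 4 mm: a listed point, or the origin of a listed thing).
Readings, each from a call of its own:
- telemetry.current_t(): time.
- telemetry.current_joints(): joint angles.
- telemetry.current_dq(): joint speeds.
- telemetry.current_joint_efforts(): joint torques, N m.
- telemetry.current_ee_pos(): TCP position.
- telemetry.current_tool_rot(): TCP orientation.
- telemetry.current_wrist_force(): force on the tool from outside, world axes, zero at the start.
- telemetry.current_torque(): the same for the moment, N m.
- telemetry.current_opening(): finger opening in m.
- telemetry.current_finger_force(): force on a finger pad.
Only numpy, scipy, OpenCV 4.12 (cv2) and the standard library are available. Lean on these libraries where they do the work, as an engineer would, in place of code of your own. Each camera call takes 0.05 s, during which the arm holds its last target. There are 200 camera calls.

## Task

Lay out the parts of one crank kit for the next assembler: first set the flanged hub, boss up, in the middle of the square aluminium plate, then put the steel collar over its boss so that it lies flat on the flange. Stand the long spindle in the empty middle of the six short pins in the round dish, and lay the black handle flat on the bench midway between the two small blue bins, parallel to their facing sides and centred along their depth. Stand the black knob on its foot on the bench about 2 cm clear of the plate's edge nearest the robot, opposite the middle of that edge.

Things in the scene. Friction and masses are not known exactly. Their poses are not given: they have to be found in the camera images.
- hub: Loose turned aluminium flanged hub: a disc 60 mm across and 14 mm thick with a boss (short round stub) 26 mm across rising from its middle to 40 mm overall height. Origin: centre of the underside, z up along the boss. It starts boss up; it can be gripped across the boss.
- collar: Loose dark steel ring lying flat: 54 mm outside diameter, 36 mm bore, 18 mm high. Origin: centre of its underside, z along its axis (up at the start).
- spindle: Loose bright steel round rod standing on end: 20 mm across, 92 mm tall, with a shallow groove 8 to 14 mm below the top. Origin: centre of its foot, z up along the rod.
- handle: Loose black plastic grip lying on the bench: bar 84 mm long (x), 26 mm wide (y), 24 mm high (z), with a 10 mm steel stud standing 12 mm out of its +x end. Origin: centre of the bar's underside. Either end may point forward.
- knob: Loose black plastic mushroom knob standing on its narrower foot: 40 mm tall, foot 30 mm across, head 36 mm across between 22 and 34 mm height. Origin: centre of its foot, z up.
- plate: Fixed square aluminium base plate on the bench, 100 x 100 mm, 8 mm thick, with a dark screw in each corner. Origin: centre of its underside; x and y along its edges. Its -x edge is the one nearest the robot (the plate is turned by at most 0.22 rad).
- pot: Fixed round grey dish, 88 mm across and 30 mm high, floor 4 mm thick, holding six fixed steel pins 20 mm across whose tops are 40 mm above the bench. The pins stand in an even ring with centres 28 mm from the dish's centre; the middle place of the hexagonal pattern is empty. Origin: centre of the underside.
- bin_right: The right-hand (as the robot looks) of two equal small blue open bins fixed on the bench side by side: 100 mm deep (x), 80 mm wide (y), 45 mm high. Origin: centre of the underside, y pointing to the left-hand bin, whose origin is 220 mm away, so that a gap 140 mm wide lies between them.
- bin_left: The left-hand one of the two equal small blue bins, 100 x 80 x 45 mm, parallel to the other. Origin: centre of the underside.
Things that resemble listed ones, but are neither listed nor needed, are in the scene too. Leave any yellow look-alike of the collar alone. What is shaped like the handle but green is not meant.

How it is judged:
By the outcome, as a careful person would: the job done as asked, in the order asked, and still so for the second after the job is handed in, with the robot touching nothing.
It also fails if it takes over 120 s, if anything falls off the work surface, if the arm or the gripper's body presses on something with over 40 N, if the wrist force passes 120 N, or if a joint passes its speed limit or range.

## Working session

There is one attempt and no reset: what is moved stays moved. The work goes in short steps, each a Python script; the robot and the scene stay as the last script left them, time stands still between calls to the robot, and variables do not carry over. Pictures are saved under pics/ and viewed, at most 14 in all, crops included, and the job is handed in when it is done.

```bash
ls; mkdir -p pics; python3 - <<'E'
from plant import r, vision, models, telemetry
import cv2,numpy as np
for c in ["scene","top"]:
    im=vision.snapshot(c); cv2.imwrite(f"pics/{c}0.png",im[:,:,::-1])
    k=vision.get_calibration(c); print(c,{a:np.round(b,3) for a,b in k.items()})
    for t in ["hub","collar","spindle","handle","knob","plate","pot","bin_right","bin_left"]:
        print(t,[(np.round(d["at"],3).tolist(),round(d["score"],2)) for d in models.mark_of(t,c)][:4])
print(telemetry.current_t())
E
```

```text
pics
scene {'fx': np.float64(438.445), 'fy': np.float64(438.445), 'cx': np.float64(311.194), 'cy': np.float64(247.341), 'position': array([0.891, 0.108, 0.778]), 'orientation': array([-0.169,  0.611,  0.745, -0.207])}
hub [([0.518, -0.005, 0.001], 0.65)]
collar [([0.516, -0.143, 0.0], 0.67), ([0.412, -0.294, -0.0], 0.65)]
spindle [([0.426, 0.074, -0.001], 0.52)]
handle [([0.433, -0.068, 0.0], 0.88), ([0.279, -0.32, 0.0], 0.83)]
knob [([0.51, 0.146, 0.003], 0.69), ([0.518, -0.004, 0.001], 0.56)]
plate [([0.576, 0.321, -0.0], 0.88)]
pot [([0.556, -0.328, 0.001], 0.89)]
bin_right [([0.663, -0.126, -0.0], 0.61)]
bin_left [([0.687, 0.096, 0.001], 0.55), ([0.427, 0.073, -0.002], 0.43)]
top {'fx': np.float64(577.933), 'fy': np.float64(577.933), 'cx': np.float64(316.235), 'cy': np.float64(248.981), 'position': array([ 0.399, -0.008,  1.132]), 'orientation': array([-0.02 ,  0.717, -0.696,  0.02 ])}
hub [([0.511, -0.013, -0.001], 0.69)]
collar [([0.412, -0.295, 0.002], 0.88)]
spindle [([0.423, 0.075, 0.001], 0.6)]
handle [([0.277, -0.322, 0.001], 0.64), ([0.434, -0.07, -0.001], 0.62)]
knob [([0.506, 0.139, -0.002], 0.7), ([0.55, -0.33, -0.001], 0.25)]
plate [([0.578, 0.323, -0.004], 0.72)]
pot [([0.552, -0.33, -0.0], 0.7), ([0.436, -0.072, -0.002], 0.47)]
bin_right [([0.667, -0.126, 0.002], 0.8)]
bin_left [([0.685, 0.092, -0.001], 0.79), ([0.666, -0.127, -0.0], 0.3)]
1.0
```

View pics/scene0.png

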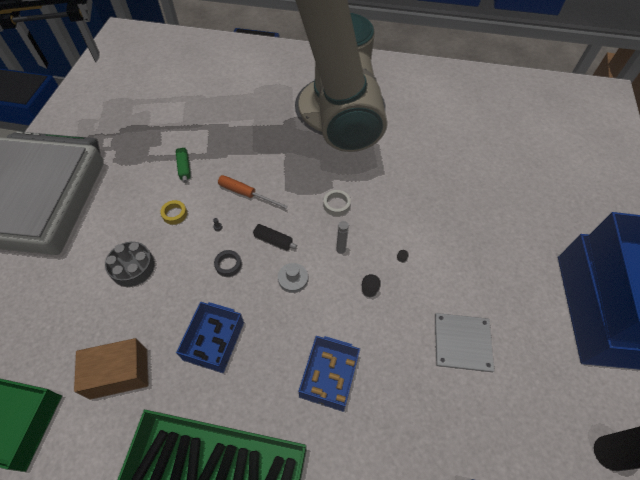

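View pics/top0.png

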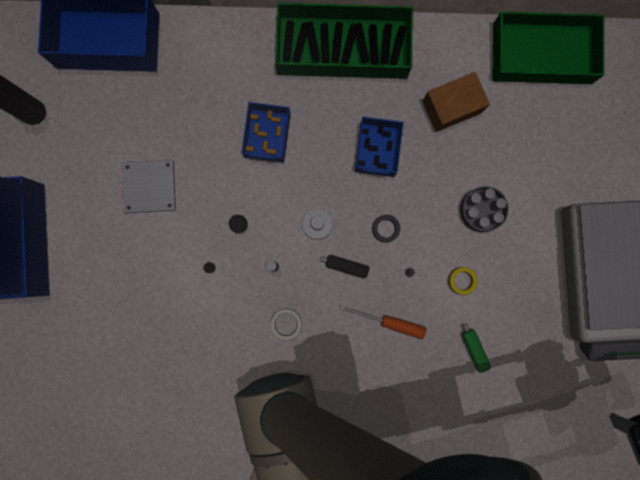

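The scene view shows the hub at (292,277), the dark collar at (228,262), the spindle at (342,237), the black handle at (274,237) and the larger black knob at (371,285). The plate is at (464,342), the pot at (130,263) and the bins at (211,336) and (330,372). The look-alikes are a yellow ring, a white ring, a green handle and two small dark knobs or pins.

Next I'll refine the positions from wrist views.

```bash
cat > h.py <<'E'
from plant import r, gripper_to, inverse_kinematics, vision, models, telemetry
import cv2,numpy as np
from scipy.spatial.transform import Rotation as R
def quat(yaw):
    q=(R.from_euler('z',yaw)*R.from_euler('x',np.pi)).as_quat(); return [q[3],q[0],q[1],q[2]]
def proj(px,k,z):
    px=np.atleast_2d(px); q=k["orientation"]
    d=np.c_[(px[:,0]-k["cx"])/k["fx"],(px[:,1]-k["cy"])/k["fy"],np.ones(len(px))]
    d=R.from_quat([q[1],q[2],q[3],q[0]]).apply(d); p=np.array(k["position"])
    return (p+d*((z-p[2])/d[:,2])[:,None])[:,:2]
def unproj(P,k):
    q=k["orientation"]; c=R.from_quat([q[1],q[2],q[3],q[0]]).inv().apply(np.atleast_2d(P)-np.array(k["position"]))
    return np.c_[c[:,0]/c[:,2]*k["fx"]+k["cx"],c[:,1]/c[:,2]*k["fy"]+k["cy"]]
def snap(name,save=None):
    k=vision.get_calibration(name); im=vision.snapshot(name)
    if save: cv2.imwrite(f"pics/{save}.png",im[:,:,::-1])
    return im,k
def masks(t,cam,k,z):
    "for each region: score, centre/size/angle of its min-area rectangle projected to height z"
    out=[]
    for d in models.regions_of(t,cam):
        c,_=cv2.findContours(d["pixels"].astype(np.uint8),0,1)
        if not c: continue
        c=max(c,key=cv2.contourArea)[:,0,:]
        P=(proj(c,k,z)*1000).astype(np.float32)
        rc=cv2.minAreaRect(P); ec=cv2.minEnclosingCircle(P)
        out.append((round(d["score"],2),np.round(rc[0],1).tolist(),np.round(rc[1],1).tolist(),round(rc[2],1),'circ',np.round(ec[0],1).tolist(),round(ec[1],1)))
    return out
E
python3 - <<'E'
from h import *
print(telemetry.current_tool_rot())
for i,(x,y,ts) in enumerate([(0.45,-0.05,[("hub",.014),("collar",.018),("spindle",.092),("handle",.024)]),(0.52,0.30,[("plate",.008),("knob",.034)]),(0.60,-0.02,[("bin_right",.045),("bin_left",.045)]),(0.50,-0.33,[("pot",.03)])]):
    r.move_to([x,y,0.33],quat(0)); im,k=snap("wrist",f"w{i}")
    if i==0: print({a:np.round(b,3) for a,b in k.items()})
    for t,z in ts:
        print(t,masks(t,"wrist",k,z)[:3],[(np.round(d["at"],3).tolist(),round(d["score"],2)) for d in models.mark_of(t,"wrist")][:3])
print(telemetry.current_t(), telemetry.current_joints())
a=[cv2.resize(cv2.imread(f"pics/w{i}.png"),(400,300)) for i in range(4)]
cv2.imwrite("pics/mosaic.png",np.vstack([np.hstack(a[:2]),np.hstack(a[2:])]))
E
```

```text
[ 1.71947632e-05  9.81450325e-01  1.91716613e-01 -1.13664744e-07]
{'fx': np.float64(423.024), 'fy': np.float64(423.024), 'cx': np.float64(320.707), 'cy': np.float64(235.079), 'position': array([ 0.523, -0.051,  0.483]), 'orientation': array([-0.09 , -0.701,  0.702,  0.09 ])}
hub [(0.72, [512.6, -9.0], [58.6, 60.2], 62.6, 'circ', [512.6, -9.1], 30.3)] [([0.51, -0.011, -0.0], 0.73)]
collar [(0.75, [412.2, -290.0], [60.8, 52.1], 64.5, 'circ', [412.8, -290.3], 30.4), (0.55, [508.7, -141.7], [53.8, 53.4], 46.5, 'circ', [508.6, -142.0], 27.7)] [([0.411, -0.293, -0.0], 0.96), ([0.51, -0.141, -0.0], 0.68)]
spindle [(0.64, [436.5, 61.7], [18.7, 46.5], 39.7, 'circ', [436.8, 61.9], 23.4)] [([0.43, 0.076, -0.004], 0.82)]
handle [(0.95, [434.8, -63.5], [94.9, 28.5], 75.1, 'circ', [434.0, -63.3], 47.6), (0.63, [287.4, -312.1], [100.4, 29.3], 24.9, 'circ', [287.2, -311.7], 50.2)] [([0.43, -0.069, -0.0], 0.97), ([0.276, -0.32, -0.002], 0.7)]
plate [(0.66, [578.0, 324.1], [99.4, 99.3], 4.8, 'circ', [577.9, 323.8], 68.2)] [([0.575, 0.324, -0.004], 0.74)]
knob [(0.55, [509.6, 146.8], [40.8, 35.3], 47.4, 'circ', [510.1, 146.5], 21.5)] [([0.508, 0.143, -0.006], 0.8)]
bin_right [(0.74, [663.9, -120.5], [86.1, 103.5], 84.4, 'circ', [665.2, -122.2], 63.1)] [([0.666, -0.126, 0.001], 0.61), ([0.506, 0.141, -0.0], 0.61)]
bin_left [(0.79, [684.6, 91.2], [86.2, 103.1], 84.4, 'circ', [686.5, 91.8], 62.3), (0.58, [423.7, 74.2], [20.5, 72.3], 68.7, 'circ', [424.5, 76.2], 36.1), (0.56, [518.5, 136.4], [26.7, 45.3], 33.9, 'circ', [514.8, 133.7], 23.1)] [([0.689, 0.092, -0.001], 0.84)]
pot [(0.58, [549.7, -332.0], [86.6, 85.5], 0.1, 'circ', [550.1, -332.2], 44.2)] [([0.555, -0.332, -0.001], 0.72)]
7.8917 [-6.97249172e-01  2.76837977e-01  1.26233640e+00  4.36747965e-04
  1.60226104e+00  8.71464631e-01]
```

View pics/mosaic.png

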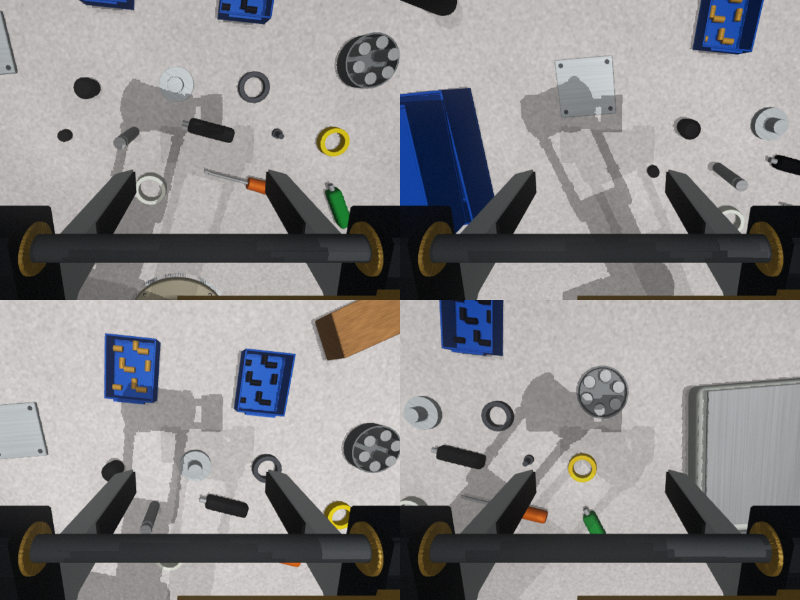

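The wrist mosaic shows the hub at (176,83) and the collar at (253,87) in panel 0. The plate is in panel 1 at (586,86), the bins in panel 2 at (132,368) and (264,382), and the pot in panel 3 at (602,392). The mask sizes match the given dimensions. I'll place the hub first and check it.

```bash
cat >> h.py <<'E'
def pick(x,y,yaw,z,opening,f,zt=0.18,va=0.15):
    gripper_to(opening); r.move_to([x,y,zt],quat(yaw))
    hit=r.move_l([x,y,z],vel=va,guard=8); gripper_to(0.0,f_grip=f)
    print("hit",hit,"open",round(telemetry.current_opening(),4),"ff",np.round(telemetry.current_finger_force(),1))
    r.move_l([x,y,zt],vel=0.2); print("held open",round(telemetry.current_opening(),4))
def place(x,y,yaw,z,opening,zt=0.18):
    "z = expected TCP height on contact"
    r.move_to([x,y,zt],quat(yaw)); r.move_l([x,y,z+.015],vel=0.2)
    hit=r.move_l([x,y,z-.004],vel=0.03,guard=4)
    p=telemetry.current_ee_pos(); print("hit",hit,"z",np.round(p,4),"expected",z)
    gripper_to(opening); r.move_l([x,y,zt],vel=0.2)
def wl(x,y,z,yaw=0,save=None):
    "look with wrist camera centred over x,y"
    o=0.073*np.array([np.cos(yaw),np.sin(yaw)])
    r.move_to([x-o[0],y-o[1],z],quat(yaw)); return snap("wrist",save)
E
python3 - <<'E'
from h import *
pick(.512,-.0095,0,.044,.06,25)
place(.578,.324,.084,.052,.06)
im,k=wl(.578,.324,.2,.084,"hubplaced")
for t,z in [("plate",.008),("hub",.022)]: print(t,masks(t,"wrist",k,z)[:2])
im,k=wl(.510,-.1415,.2,0)
print("collar",masks("collar","wrist",k,.018)[:2],masks("collar","wrist",k,0)[:2])
print(telemetry.current_t())
E
```

```text
hit False open 0.0255 ff 25.0
held open 0.0255
hit True z [0.5779 0.3241 0.0515] expected 0.052
plate [(0.77, [577.9, 324.1], [98.7, 100.3], 4.9, 'circ', [578.3, 324.1], 68.0), (0.56, [414.6, 48.8], [88.3, 18.9], 61.7, 'circ', [411.2, 50.6], 44.4)]
hub [(0.58, [578.6, 324.1], [59.0, 58.9], 4.9, 'circ', [578.9, 324.1], 30.1)]
collar [(0.79, [508.1, -144.1], [52.1, 53.2], 0.1, 'circ', [508.1, -143.7], 27.1), (0.7, [412.7, -291.2], [60.4, 52.9], 50.6, 'circ', [412.2, -290.7], 30.4)] [(0.79, [508.0, -144.2], [54.9, 56.0], 0.1, 'circ', [508.0, -143.8], 28.6), (0.7, [407.5, -299.3], [63.6, 55.7], 50.6, 'circ', [406.9, -298.8], 32.0)]
18.875
```

View pics/hubplaced.png

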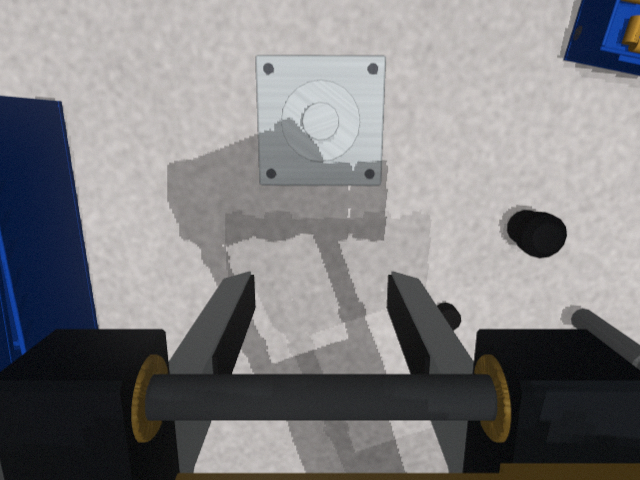

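The hub sits within 1 mm of the plate's middle, at (320,121) in the picture. Next come the collar and close looks for the spindle.

```bash
python3 - <<'E'
from h import *
pick(.5083,-.1438,0,.029,.085,25)
place(.5782,.3242,0,.051,.07)
im,k=wl(.578,.324,.2,.084,"collarplaced")
for t,z in [("plate",.008),("collar",.040),("hub",.048)]: print(t,masks(t,"wrist",k,z)[:2])
for c in [(.50,-.332)]:
    im,k2=wl(.552,-.332,.22,0,"pot"); print("pot",masks("pot","wrist",k2,.03)[:2],[np.round(d["at"],4) for d in models.mark_of("pot","wrist")][:1])
im,k=wl(.427,.075,.27,0,"spin"); print("spindle",[np.round(d["at"],4) for d in models.mark_of("spindle","wrist")],masks("spindle","wrist",k,.092)[:2],masks("spindle","wrist",k,0)[:1], unproj([[.427,.075,0],[.427,.075,.092]],k))
print(telemetry.current_t())
a=[cv2.resize(cv2.imread(f"pics/{i}.png")[:300],(533,250)) for i in ("collarplaced","pot","spin")]
cv2.imwrite("pics/m2.png",cv2.resize(np.vstack(a),None,fx=.8,fy=.8))
E
```

```text
hit False open 0.0523 ff 25.1
held open 0.0526
hit True z [0.5783 0.3243 0.0509] expected 0.051
plate [(0.88, [578.8, 324.3], [99.3, 100.6], 4.9, 'circ', [578.1, 324.3], 69.0), (0.55, [578.1, 324.8], [57.7, 58.4], 4.9, 'circ', [577.7, 324.1], 30.1)]
collar [(0.9, [578.4, 324.4], [53.0, 52.2], 4.9, 'circ', [577.9, 324.5], 27.2)]
hub [(0.9, [577.7, 324.0], [32.2, 32.1], 4.9, 'circ', [577.6, 324.2], 16.6)]
pot [(0.82, [550.3, -331.9], [86.1, 86.1], 0.1, 'circ', [550.3, -332.0], 43.7)] [array([ 0.5529, -0.3349, -0.001 ])]
spindle [array([0.4265, 0.0733, 0.0009])] [(0.57, [426.9, 72.8], [19.0, 19.8], 89.6, 'circ', [427.1, 73.4], 10.3)] [(0.57, [426.7, 72.4], [24.2, 25.4], 89.6, 'circ', [426.9, 73.1], 13.2)] [[319.77709959 126.24291794]
 [319.59569983 126.47028664]]
31.65
```

View pics/m2.png

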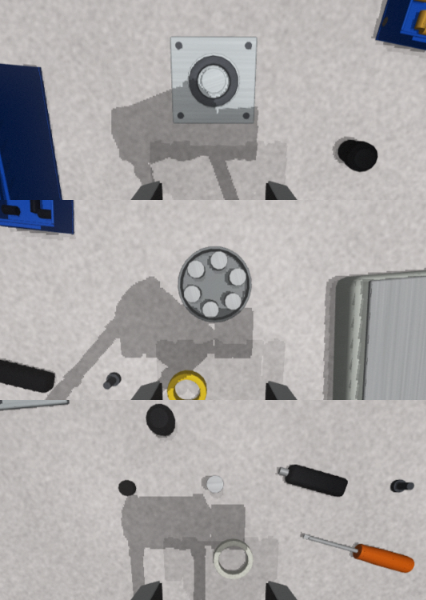

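The collar lies flat and centred on the hub at (213,81). The pot's middle is free at (215,284), and the spindle top is at (215,483). Next: the spindle, then a refined look at the bins and the handle.

```bash
python3 - <<'E'
from h import *
pick(.427,.0731,0,.078,.05,20,zt=.22)
place(.5503,-.332,0,.082,.04,zt=.22)
im,k=wl(.552,-.332,.22,0,"spinpot"); print("spindle",masks("spindle","wrist",k,.096)[:2],masks("pot","wrist",k,.03)[:1])
im,k=wl(.6765,-.0165,.36,0,"bins")
for t in ("bin_right","bin_left"): print(t,[np.round(d["at"],4) for d in models.mark_of(t,"wrist")][:1],masks(t,"wrist",k,.045)[:1])
a=-.097; c=np.array([.6765,-.0165]); Rm=np.array([[np.cos(a),-np.sin(a)],[np.sin(a),np.cos(a)]])
im=im[:,:,::-1].copy()
for s in (-.11,.11):
    P=np.array([[i*.05,s+j*.04] for i,j in ((1,1),(1,-1),(-1,-1),(-1,1))])@Rm.T+c
    cv2.polylines(im,[np.round(unproj(np.c_[P,np.full(4,.045)],k)).astype(int)],True,(0,255,0),1)
im2=cv2.imread("pics/spinpot.png")
cv2.imwrite("pics/m3.png",np.vstack([im[0:260],im2[0:300]]))
im,k=wl(.433,-.069,.2,0)
print("handle",masks("handle","wrist",k,.024)[:1],[np.round(d["at"],4) for d in models.mark_of("handle","wrist")][:1])
im,k=wl(.508,.143,.2,0)
print("knob",masks("knob","wrist",k,.034)[:1],[np.round(d["at"],4) for d in models.mark_of("knob","wrist")][:1])
print(telemetry.current_t())
E
```

```text
hit False open 0.019 ff 20.0
held open 0.0195
hit True z [ 0.5504 -0.3321  0.0819] expected 0.082
spindle [(0.98, [550.4, -332.3], [18.5, 18.0], 45.6, 'circ', [550.4, -332.4], 9.6)] [(0.74, [550.0, -332.0], [86.8, 86.5], 47.2, 'circ', [550.3, -332.4], 44.2)]
bin_right [array([ 0.6704, -0.1249, -0.0007])] [(0.86, [663.4, -120.5], [86.7, 104.3], 84.0, 'circ', [664.6, -121.9], 63.3)]
bin_left [array([ 0.6884,  0.0961, -0.0013])] [(0.64, [685.0, 91.6], [87.8, 103.9], 84.3, 'circ', [686.5, 93.0], 63.2)]
handle [(0.95, [286.6, -310.8], [102.9, 33.2], 23.4, 'circ', [285.9, -309.2], 51.6)] [array([ 0.2801, -0.321 ,  0.0004])]
knob [(0.98, [507.3, 142.6], [34.0, 34.3], 30.8, 'circ', [507.3, 142.8], 17.6)] [array([ 0.5079,  0.1439, -0.0013])]
43.8833
```

View pics/m3.png

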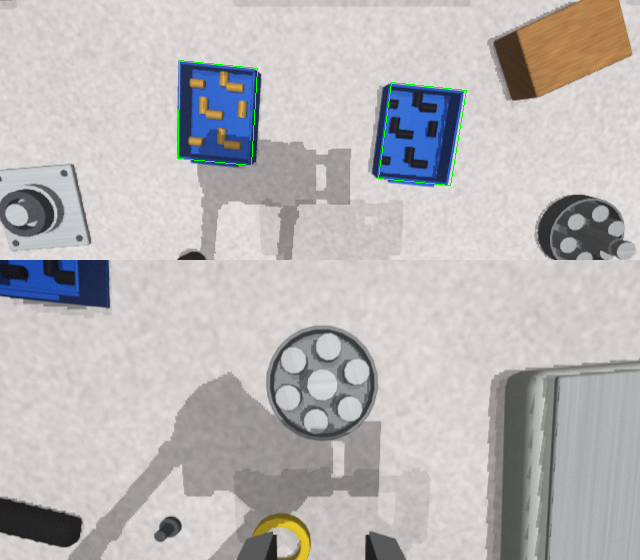

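The green outlines match the bin rims at (218,112) and (420,134), and the spindle stands in the middle of the pins at (322,383). Next are the handle and the knob. I'm not using the last handle reading because it was the green look-alike.

```bash
python3 - <<'E'
from h import *
pick(.4332,-.0692,1.311,.031,.07,20)
place(.6765,-.0165,-.097,.031,.05)
pick(.5073,.1428,0,.034,.07,15)
place(.4922,.3169,.085,.034,.06)
im,k=wl(.53,.32,.25,0,"v1"); print("knob",masks("knob","wrist",k,.034)[:2],[np.round(d["at"],4) for d in models.mark_of("knob","wrist")][:1]); print("plate",masks("plate","wrist",k,.008)[:1])
im,k=wl(.6765,-.0165,.36,0,"v2")
print("handle",masks("handle","wrist",k,.024),[np.round(d["at"],4) for d in models.mark_of("handle","wrist")])
print(telemetry.current_t())
a=[cv2.imread(f"pics/{i}.png")[:300] for i in ("v1","v2")]
cv2.imwrite("pics/m4.png",np.vstack(a))
E
```

```text
hit False open 0.0259 ff 20.0
held open 0.0259
hit True z [ 0.6766 -0.0165  0.0307] expected 0.031
hit False open 0.0351 ff 15.0
held open 0.0353
hit True z [0.4923 0.3171 0.0336] expected 0.034
knob [(0.64, [493.0, 317.2], [34.0, 35.9], 71.5, 'circ', [492.9, 317.1], 18.2)] [array([ 0.4937,  0.317 , -0.0025])]
plate [(0.65, [577.7, 324.5], [99.3, 99.9], 4.7, 'circ', [577.6, 324.3], 69.0)]
handle [(0.59, [680.8, -17.1], [26.9, 92.9], 83.5, 'circ', [680.7, -17.1], 46.6)] [array([ 0.6764, -0.0142, -0.0012])]
62.9583
```

View pics/m4.png

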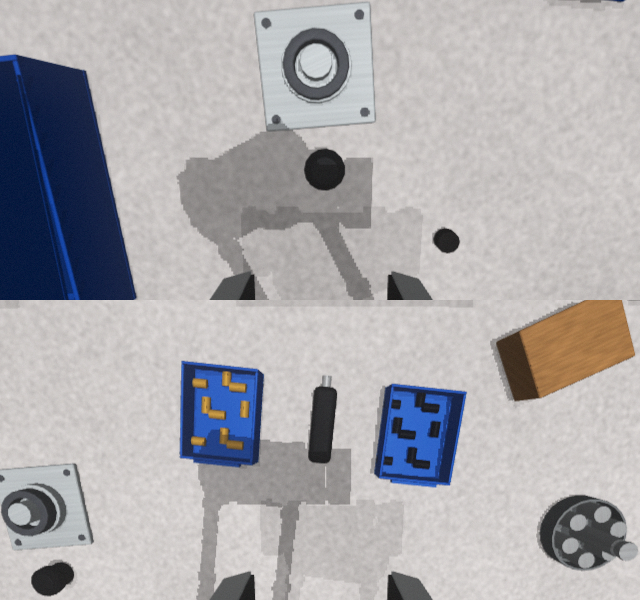

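The knob stands at (324,169), opposite the middle of the plate's near edge. The handle lies centred and parallel between the bins at (322,420). All placements check out, so I'm handing in.

```bash
python3 -c "
from h import *
print(r.sign_off())"
```

```text
the job is handed in; nothing more can be done
None
```

I set out all five parts as asked, in order, and handed the job in at about 63 s of the 120 s allowed; the wrist-camera checks put every part within about 2 mm of its target.

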